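Unlock a battery cover with a screwdriver tip and slide it open

ROBOT

A 7-joint arm with a two-finger parallel gripper is mounted at the origin on a cart in front of the work surface, level with it; the furniture and walls round the work are solid. World frame = base frame: x ahead of the robot, y to its left, z up, the work surface at z = 0. Lengths are in m, angles in rad, forces in N, time in s.
With the tool pointing down it reaches from about 0.425 to 0.925 m from the base axis. Payload 6.8 kg.
Tool frame: the origin (TCP) lies at the very end of the fingers, on their centre line; the grasp point (between the pads) lies 19 mm behind it; z points along the fingers, y is the line along which they close (so a half turn about z gives the same grasp; the last joint's range is limited). The gripper opens to 85 mm and grips with 20 to 120 N. Pads are 22 mm wide; open, the fingers measure 114 mm over their backs; the gripper's body (76 mm by 85 mm) begins 54 mm behind the grasp point. The pads swing forward as they close: fully open they stand 13 mm farther back than shut.
Start: joints at [1.081, 0.477, 0.022, 1.555, -0.011, 1.109, -0.083], TCP at [0.252, -0.626, 0.231] pointing down, gripper open.
Joint ranges: [-2.96, 2.96], [-0.34, 2.1], [-1.41, 1.46], [0.24, 2.44], [-1.37, 4.51], [0.17, 1.92], [-2.96, 2.96]. Speed limits (rad/s): [2.39, 2.39, 3.14, 3.14, 3.14, 3.14, 3.14].

INTERFACE

Orientations are given as a unit quaternion [w, x, y, z].
In Python, from station import monitor, eyes, bot gives the robot as it stands.
- The arm moves only by the shell command python3 -m creep FILE [FORCE], which reads ROWS from the file FILE. ROWS is one flat JSON list of numbers that holds 1 to 20 rows one after another, with no inner brackets; each row has 5 numbers: dx, dy, dz in shares of the most that a row can go, 1 being 50 mm, then a turn about the tool's z in fractions of the full range, 1 being 2 rad, then the opening from 0.0 (shut) to 1.0 (fully open); each row shifts and turns the commanded pose from where the row before left it, along the tool's axes as they then stand; what a row does not reach is not made up. A row lasts 1/10 s, in which the tool goes at most 0.05 m and 0.15 rad, less where a joint would pass 70% of its speed; a pose out of reach is approached as far as the arm can. The fingers move at their own pace and stop on an object; FORCE is the grip in N (left out, the last holds). Time passes only in rows, so rows that do not move let the fingers close. It prints the time, the measured TCP pose, the force, the opening and the grip force at its end. A shift or turn number past 1, either way, is cut back to 1. Input that does not fit is refused with a message, and nothing moves.
- monitor.get_obs(): the state, without advancing time (a new reading comes with each control period).
- eyes.read_camera(name): name is "scene" or "top" or "wrist"; returns the picture (420x560x3 uint8, blue, green, red); there is no depth.
- eyes.camera_info(name): a dict with "vertical_fov" (degrees; the focal length in pixels is half the picture's height over the tangent of half this angle, whatever the lens; pixels are square), "cx", "cy" (the principal point, pixels), "view" (4x4, takes a point from world to camera coordinates); the wrist camera has in their place "hand_eye" (4x4, takes a point from camera to tool coordinates, whose origin is the TCP and whose axes are the flange's). Camera axes: x right, y up, looking along -z (the intrinsics and any distortion apply to the point x, -y, -z); pixel columns grow to the right and rows downward; lengths in m; the calibration is good to about 2 mm. A picture is of the moment at which its call begins: read the wrist's pose just before it. camera_info takes no time and is no camera call.
- bot.hand_in(): hands the job in; it is judged then, once.
The state is a dict: "t": time; "q": joint angles; "joint_vel": joint speeds; "joint_torque": joint torques, N m; "eef_pos": TCP position; "tool_rot": TCP orientation; "contact_force": force on the tool from outside, world axes, zero at the start; "torque": the same for the moment, N m; "gripper_width": opening from 0.0 (shut) to 1.0 (fully open); "grasp_force": force on a finger pad.
Only numpy, scipy, OpenCV 4.12 (cv2) and the standard library are available. Lean on these libraries where they do the work, as an engineer would, in place of code of your own. Each camera call takes 0.05 s, during which the arm holds its last target. There are 200 camera calls.

TASK

The grey portable player lies on its face with its battery cover locked: take the small black-handled screwdriver out of its wooden stand, hold the orange release button down inside the little well in the cover with the tip, and, keeping it down, push the cover open as far as it goes with that same tip in the well. Be gentle, because the plastic cracks if button or well is forced and the cover will not move unless the button is properly down; only the screwdriver may touch the cover. Then stand the screwdriver back in its stand, and leave the spare battery and the roll of tape alone.

Things in the scene. Friction and masses are not known exactly. Their poses are not given: they have to be found in the camera images.
- player: dark grey portable player lying on its face, 110 (x) x 196 (y) x 56 mm, fixed; origin in the middle of its underside, z up. Its long side walls (10 mm wide, tops 56 mm over the table) flank the black battery cover, which slides along the player's +y, towards the open bay with the slot.
- lock_well (a point): drawn place of the well's mouth with the cover shut: centre, level with the cover's top, 48.5 mm above the player's underside; axes are the player's. The well, 14 (x) x 15 (y) mm with a thin white rim, moves with the cover. In each unit cover and lock really sit up to 5.5 mm higher or lower and 1 mm off sideways, and no reading shows it: find the button's height by touch.
- cover (a joint): how far the black battery cover has slid open along the player's +y, m: 0 shut, 0.050 at its end stop (reading good to about 1 mm). Freed, it slides with about 2.5 N of friction. The lock catches again wherever the button is let up in the first 30 mm. Push and press on cover and button added, over 25 N breaks it.
- button_drawn (a point): drawn place of the centre of the orange button's face with the button up and the cover shut, 4 mm below the well's mouth; fixed to the player, off by as much as the well is. The button fills the bottom of the well and moves along with the cover. Sprung, with 6 mm of travel: it yields from 3 N, takes 8 N at 5 mm, where the cover comes free, and 9 N at its hard stop; over 15 N cracks it.
- driver_tip (a point): tip of the small screwdriver with the black handle: 132 mm long, a round steel shaft 3.2 mm thick and 55 mm long with a rounded end, below a round handle 18 to 21 mm thick and 77 mm long, thicker at the top. It stands upright in the stand, tip down, and may lean about 1 degree.
- driver_grip (a point): point on the axis of the screwdriver's handle 106 mm above the tip and 26 mm below the handle's top end: a good place to grip it from above
- stand_hole0 (a point): centre of the hole's mouth in the wooden stand (block 60 x 60 x 65 mm, fixed), in its top face 65 mm above the table. The hole is 5.5 mm square and 61 mm deep, below a black flare, 16 mm wide at the mouth and 8 mm deep; when the screwdriver is home the foot of its handle rests in the flare and its tip is about 59 mm below the mouth.
- spare_cell: spare D cell battery standing on end, 34 mm across, 62 mm high, loose, not to be disturbed; origin in the middle of its underside
- tape: black roll of tape, 62 mm across, 19 mm high, loose, not to be disturbed; origin in the middle of its underside
- driver: the screwdriver as a whole; its origin lies beside the axis in mid-length, use the two points instead
Not all that is in view belongs to the job. Of the things that look like the part that bears stand_hole0, take the one that is farthest from the robot's base at the start.

How it is judged:
By the outcome, as a careful person would: the job done as asked, in the order asked, and still so for the second after the job is handed in, with the robot touching nothing.
It also fails if it takes over 72 s, if anything falls off the work surface, if the arm or the gripper's body presses on something with over 40 N, if the wrist force passes 120 N, or if a joint passes its speed limit or range.

## Working session

There is one attempt and no reset: what is moved stays moved. The work goes in short steps, Python scripts to look and compute and a shell command to move; the robot and the scene stay as the last step left them, time stands still between calls to the robot, and variables do not carry over. Pictures are saved under pics/ and viewed, at most 10 in all, crops included, and the job is handed in when it is done.

```bash
ls; mkdir -p pics
python3 - <<'E'
from station import monitor, eyes, bot
import cv2,numpy as np
o=monitor.get_obs();print(o)
for n in("scene","top","wrist"):
    print(n,eyes.camera_info(n)); cv2.imwrite(f"pics/{n}0.png",eyes.read_camera(n))
E
```

```text
pics
{'t': 0.0, 'q': array([ 1.08089565,  0.47776768,  0.02229451,  1.55647906, -0.01150709,
        1.10926681, -0.08305152]), 'joint_vel': array([-0.00066973, -0.00064856, -0.00074371, -0.00248836,  0.00114659,
        0.00069828, -0.00041689]), 'joint_torque': array([ 2.55060911e-05, -5.96456516e+01,  1.60801996e+00, -2.81195408e+01,
        1.25047108e-02,  9.55811032e-03,  8.01643210e-06]), 'eef_pos': array([ 0.25129115, -0.62583759,  0.2303349 ]), 'tool_rot': array([-8.69038379e-04,  9.81823271e-01,  1.89795313e-01, -2.21632752e-04]), 'contact_force': array([-0.16335943,  0.29930187,  1.10284135]), 'torque': array([-0.03938665,  0.00520633,  0.02509871]), 'grasp_force': 0.0, 'gripper_width': 1.0032592223615224}
scene {'vertical_fov': 49.91412890323964, 'cx': 286.0163697427003, 'cy': 216.3621550717932, 'view': array([[-0.58846926, -0.80831312,  0.01827121,  0.27190504],
       [ 0.56470433, -0.39473402,  0.72477174, -0.36147479],
       [-0.57863024,  0.43682372,  0.68874675, -0.80072856],
       [ 0.        ,  0.        ,  0.        ,  1.        ]])}
top {'vertical_fov': 49.10979107813834, 'cx': 280.5327901617894, 'cy': 215.34652297713293, 'view': array([[ 0.00598688, -0.99985029,  0.01623446, -0.04985408],
       [ 0.99383587,  0.00774652,  0.11059045, -0.50964231],
       [-0.11069966,  0.0154723 ,  0.99373346, -1.06876316],
       [ 0.        ,  0.        ,  0.        ,  1.        ]])}
wrist {'vertical_fov': 62.22688068369556, 'cx': 277.28348775563836, 'cy': 204.95589885469178, 'hand_eye': array([[ 5.04148636e-04,  9.48023004e-01,  3.18201397e-01,
         8.31722832e-02],
       [ 9.99999705e-01, -2.93331720e-04, -7.10440843e-04,
        -1.05275090e-03],
       [-5.80175700e-04,  3.18201661e-01, -9.48022872e-01,
        -1.43454152e-01],
       [ 0.00000000e+00,  0.00000000e+00,  0.00000000e+00,
         1.00000000e+00]])}
```

View pics/top0.png

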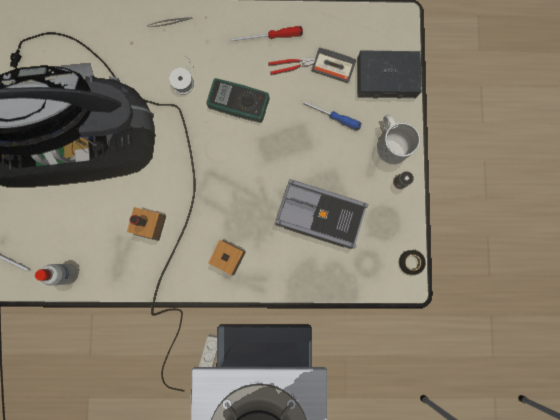

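View pics/scene0.png

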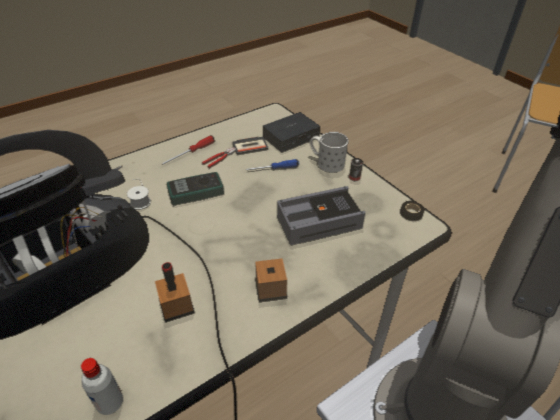

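The top view shows two wooden stands: A at (145,222), holding the black-handled driver, and B at (226,258), empty. The base is near (265,400), so A is farther away and is the one meant. It also shows the player at (321,213) with the orange button at (323,213), the cell at (403,180) and the tape at (412,262). I'll confirm this in one enlarged crop and get rough positions.

```bash
cat > h.py <<'E'
import numpy as np,cv2
from station import monitor,eyes
from scipy.spatial.transform import Rotation as R
from scipy.optimize import least_squares
def cam(n,obs=None):
    """returns dict f,cx,cy,V(world->cam)"""
    c=eyes.camera_info(n); f=210/np.tan(np.radians(c['vertical_fov'])/2)
    if n=='wrist':
        q=obs['tool_rot'];T=np.eye(4);T[:3,:3]=R.from_quat(q[[1,2,3,0]]).as_matrix();T[:3,3]=obs['eef_pos']
        V=np.linalg.inv(T@c['hand_eye'])
    else: V=c['view']
    return f,c['cx'],c['cy'],V
def proj(C,p):
    f,cx,cy,V=C; c=V[:3,:3]@np.asarray(p)+V[:3,3]
    return np.array([cx+f*c[0]/-c[2],cy+f*-c[1]/-c[2]])
def ray(C,uv):
    f,cx,cy,V=C; d=np.array([(uv[0]-cx)/f,-(uv[1]-cy)/f,-1.]); Rm=V[:3,:3]
    return -Rm.T@V[:3,3],Rm.T@d
def atz(C,uv,z):
    o,d=ray(C,uv); return o+d*(z-o[2])/d[2]
def tri(obs):
    """obs: list of (C,uv)"""
    r=least_squares(lambda p:np.concatenate([proj(C,p)-uv for C,uv in obs]),[.6,0,.05]); return r.x,np.abs(r.fun).max()
E
python3 - <<'E'
from h import *
t=cam('top');s=cam('scene')
print('base',proj(t,[0,0,0]))
for n,a,b in[('drv top',(136,219),(168,266)),('button',(323,214),(322,207)),('standB hole',(226,258),(270,271)),]:
    print(n,tri([(t,a),(s,b)]),atz(t,a,.05))
for n,a,z in [('cell',(403,180),.06),('tape',(412,262),.019),('p1',(290,181),.056),('p2',(367,205),.056),('p3',(357,245),.056),('p4',(277,221),.056)]: print(n,atz(t,a,z))
a=cv2.imread('pics/top0.png');b=cv2.imread('pics/scene0.png')
A=cv2.resize(a[195:285,110:260],(800,480)[:2],interpolation=3)[:, :]
A=cv2.resize(a[195:285,110:260],(400,240),interpolation=3);B=cv2.resize(b[250:340,140:290],(400,240),interpolation=3)
P=cv2.resize(a[170:254,270:410],(400,240),interpolation=3);Q=cv2.resize(b[180:246,265:375],(400,240),interpolation=3)
cv2.imwrite('pics/crop1.png',np.vstack([np.hstack([A,B]),np.hstack([P,Q])]))
E
```

```text
base [259.09239883 434.52478556]
drv top (array([0.48869902, 0.26685739, 0.1299978 ]), np.float64(0.24191813032155096)) [0.49642267 0.29029063 0.05      ]
button (array([ 0.511113  , -0.14524073,  0.05356302]), np.float64(0.01902539518607682)) [ 0.51155186 -0.14559758  0.05      ]
standB hole (array([0.40865483, 0.07993393, 0.06334295]), np.float64(0.939985887306193)) [0.40736846 0.07951962 0.05      ]
cell [ 0.5922806 -0.333106   0.06     ]
tape [ 0.40117663 -0.36179404  0.019     ]
p1 [ 0.58824926 -0.06766346  0.056     ]
p2 [ 0.53287644 -0.24819973  0.056     ]
p3 [ 0.43916725 -0.22355921  0.056     ]
p4 [ 0.49364427 -0.03778384  0.056     ]
```

View pics/crop1.png

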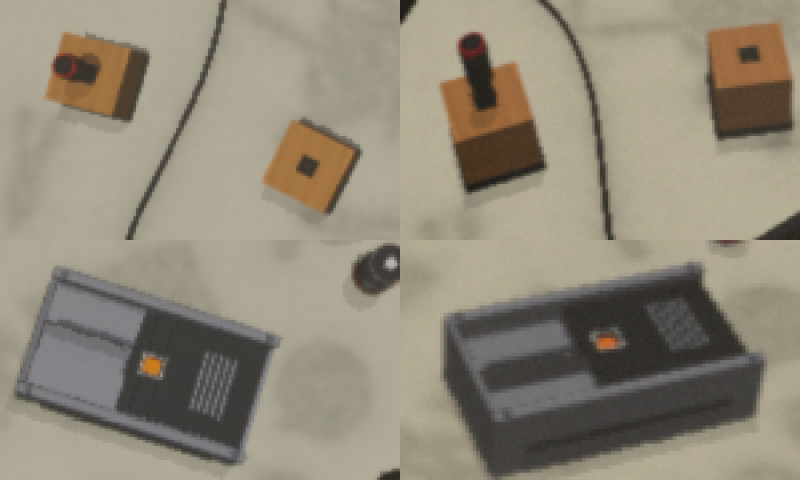

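The crop confirms the black driver (red-rimmed top) stands in A, while B is empty with a black hole. The well and the bay, which is the player's +y, face world +y. Next I move above the player for a wrist look, aligned with its axes.

Units first: shifts go in shares of 50 mm and turns go in shares of 2 rad. So 0.038 m is 0.76, 0.037 m is 0.74, 0.135 rad / 2 = 0.0675.

```bash
echo '[0.72, -0.6, 0, 0, 1, 0.74, -0.62, 0, 0, 1, 0.76, -0.64, 0, 0, 1, 0.76, -0.64, 0, 0, 1, 0.76, -0.64, 0, 0, 1, 0.76, -0.64, 0, 0, 1, 0.76, -0.64, 0, 0, 1, 0.76, -0.64, 0, 0, 1, 0.76, -0.64, 0, 0, 1, 0.76, -0.64, 0, 0, 1, 0.76, -0.64, 0, 0, 1, 0, 0, 0, 0.0675, 1, 0, 0, 0, 0.0675, 1, 0, 0, 0, 0.0675, 1, 0, 0, 0, 0.0675, 1, 0, 0, 0, 0.0675, 1, 0, 0, 0, 0, 1, 0, 0, 0, 0, 1, 0, 0, 0, 0, 1]' > path.dat && python3 -m creep path.dat
python3 - <<'E'
from h import *
import json
o=monitor.get_obs();im=eyes.read_camera('wrist');cv2.imwrite('pics/w1.png',im)
np.save('w1.npy',np.r_[o['eef_pos'],o['tool_rot']]);print(o['q'],o['contact_force'])
E
```

```text
t: 2.05
eef_pos: [0.5065, -0.1479, 0.2312]
tool_rot: [-0.0, 0.989, -0.145, -0.0]
contact_force: [-0.4, -0.0, -0.6]
gripper_width: 1.001
grasp_force: 0.0
[ 0.28721347  0.24197912 -0.14258947  1.89848683  0.04035159  1.00403873
 -1.73432072] [-0.37257118 -0.00181118 -0.5910588 ]
```

View pics/w1.png

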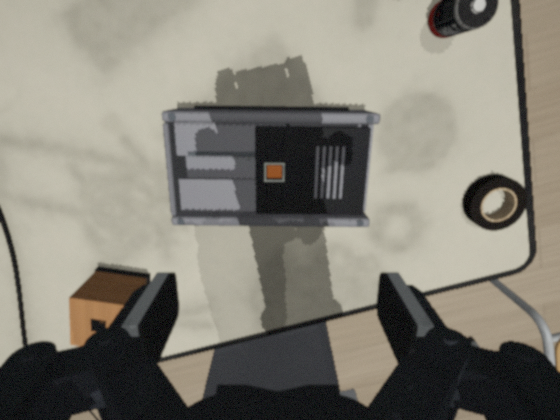

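The wrist view shows the well and button at (274,172), with the player axis-aligned in the picture and the bay to the left. I'll turn half a turn, for wrist range and clearance to the bag, and get a second view from the opposite side.

Scaled: -0.15 rad / 2 = -0.075.

```bash
echo '[0, 0, 0, -0.075, 1, 0, 0, 0, -0.075, 1, 0, 0, 0, -0.075, 1, 0, 0, 0, -0.075, 1, 0, 0, 0, -0.075, 1, 0, 0, 0, -0.075, 1, 0, 0, 0, -0.075, 1, 0, 0, 0, -0.075, 1, 0, 0, 0, -0.075, 1, 0, 0, 0, -0.075, 1, 0, 0, 0, -0.075, 1, 0, 0, 0, -0.075, 1, 0, 0, 0, -0.075, 1, 0, 0, 0, -0.075, 1, 0, 0, 0, -0.075, 1, 0, 0, 0, -0.075, 1, 0, 0, 0, -0.075, 1, 0, 0, 0, -0.075, 1, 0, 0, 0, -0.075, 1, 0, 0, 0, -0.075, 1]' > path.dat && python3 -m creep path.dat
echo '[0, 0, 0, -0.0708, 1, 0, 0, 0, 0, 1, 0, 0, 0, 0, 1]' > path.dat && python3 -m creep path.dat
python3 - <<'E'
from h import *
o=monitor.get_obs();im=eyes.read_camera('wrist');cv2.imwrite('pics/w2.png',im)
np.save('w2.npy',np.r_[o['eef_pos'],o['tool_rot']]);print(o['q'])
for k in('w1','w2'):
    im=cv2.imread(f'pics/{k}.png').astype(int);b,g,r=im[...,0],im[...,1],im[...,2]
    m=((r>130)&(g<130)&(b<80)).astype(np.uint8);n,_,st,ce=cv2.connectedComponentsWithStats(m)
    for i in range(1,n):
        if st[i,4]>60: print(k,st[i],ce[i])
    w=np.load(k+'.npy');C=cam('wrist',dict(eef_pos=w[:3],tool_rot=w[3:]))
    yaw=np.arctan2(*(R.from_quat(w[[4,5,6,3]]).as_matrix()[[1,0],0]));print(k,w,'yaw',np.degrees(yaw))
E
```

```text
t: 4.1
eef_pos: [0.5065, -0.1481, 0.2313]
tool_rot: [0.0, 0.212, 0.977, -0.0]
contact_force: [-0.1, 0.7, -0.9]
gripper_width: 0.996
grasp_force: 0.0
t: 4.4
eef_pos: [0.5066, -0.1481, 0.2313]
tool_rot: [0.0, 0.148, 0.989, 0.0]
contact_force: [-0.3, 1.2, -0.6]
gripper_width: 0.997
grasp_force: 0.0
[ 0.69588098  0.29873421 -0.6334769   1.87222485  0.20385511  1.03526056
  1.2529898 ]
w1 [268 166  13  11 140] [273.95714286 170.96428571]
w1 [ 71 298  52  48 157] [ 97.57961783 314.86624204]
w1 [ 5.06504249e-01 -1.47892600e-01  2.31234329e-01 -9.83682290e-06
  9.89464703e-01 -1.44774282e-01 -9.02706159e-05] yaw -16.64841725796286
w2 [ 473    0   82   33 1972] [515.93458418  13.19168357]
w2 [275 179  12  11 117] [280.43589744 184.2991453 ]
w2 [ 5.06558980e-01 -1.48092541e-01  2.31288187e-01  2.18189238e-05
  1.47745100e-01  9.89025470e-01  5.97691857e-05] yaw 163.00745114327674
```

View pics/w2.png

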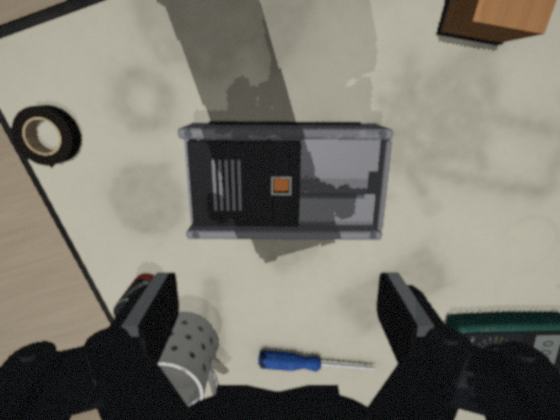

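The second view shows the well centre at about (281,185), with the walls parallel to the picture rows to within about 0.5°. Now I triangulate the well and head to the driver.

Run:
```python
from h import *
t=cam('top');s=cam('scene');W=[]
for k in('w1','w2'):
    w=np.load(k+'.npy');W.append(cam('wrist',dict(eef_pos=w[:3],tool_rot=w[3:])))
def cen(im,box):
    x0,y0,x1,y1=box;a=cv2.imread(im)[y0:y1,x0:x1].astype(int);m=(a[...,2]-a[...,0]>60);ys,xs=np.nonzero(m);return xs.mean()+x0,ys.mean()+y0
print('top/scene orange',cen('pics/top0.png',(312,203,334,225)),cen('pics/scene0.png',(310,197,335,217)))
a,b=(274,172),(281,185.2)
print('well rim wrist',tri([(W[0],a),(W[1],b)]))
print('orange all',tri([(W[0],(274,171.5)),(W[1],(280.8,184.8)),(t,cen('pics/top0.png',(312,203,334,225)))]))
for z in(.045,.0485): print(atz(W[0],a,z),atz(W[1],b,z),atz(t,(323,214),z))
# player outline by corners (wall tops)
for k,i,c in(('w1',0,[(164,114),(379,117),(369,222),(173,221)]),('w2',1,[(180,132),(391,132),(382,236),(188,236)])):
    P=np.array([atz(W[i],u,.056) for u in c]);print(k,P.round(4).tolist(),P.mean(0))
    for e in(P[1]-P[0],P[2]-P[3]):print(np.degrees(np.arctan2(e[1],e[0])),np.linalg.norm(e))
print('driver',tri([(t,(136,219)),(s,(168,266))]))
o=monitor.get_obs();yaw=np.radians(163);d=np.array([.4865-o['eef_pos'][0],.268-o['eef_pos'][1]])
c,sn=np.cos(yaw),np.sin(yaw);print('tool d',c*d[0]+sn*d[1],sn*d[0]-c*d[1])
print('bag edge',atz(t,(155,165),0),atz(t,(130,187),0),atz(t,(90,187),0))
```

```text
top/scene orange (np.float64(322.8918918918919), np.float64(213.6216216216216)) (np.float64(321.36842105263156), np.float64(207.73684210526315))
well rim wrist (array([ 0.51364125, -0.1466839 ,  0.05436801]), np.float64(1.794377607305762))
orange all (array([ 0.51357941, -0.14665038,  0.05222412]), np.float64(1.7554075860832654))
[ 0.5110492  -0.14755671  0.045     ] [ 0.51666876 -0.14570879  0.045     ] [ 0.51212733 -0.14614112  0.045     ]
[ 0.51182928 -0.14782473  0.0485    ] [ 0.51573506 -0.14546496  0.0485    ] [ 0.5117245  -0.14576064  0.0485    ]
w1 [[0.5919, -0.07, 0.056], [0.5347, -0.2525, 0.056], [0.4387, -0.2234, 0.056], [0.4948, -0.0391, 0.056]] [ 0.51500846 -0.14624557  0.056     ]
-107.39610004376414 0.19124405595098581
-106.93363099062192 0.1925668167089971
w2 [[0.4395, -0.2178, 0.056], [0.4951, -0.0356, 0.056], [0.5933, -0.0638, 0.056], [0.5369, -0.2487, 0.056]] [ 0.51620147 -0.14147745  0.056     ]
73.03533748012045 0.19052679664090522
73.03279240945483 0.1933996816917482
driver (array([0.48869902, 0.26685739, 0.1299978 ]), np.float64(0.24191813032155096))
tool d 0.1408358585939956 0.3920570180314453
bag edge [0.63584712 0.26399458 0.        ] [0.5802822  0.32309414 0.        ] [0.57942263 0.42060362 0.        ]
```

Scaled: 0.0436 m is 0.872, 0.0156 m is 0.312.

```bash
echo '[0.312, 0.872, 0, 0, 1, 0.312, 0.872, 0, 0, 1, 0.312, 0.872, 0, 0, 1, 0.312, 0.872, 0, 0, 1, 0.312, 0.872, 0, 0, 1, 0.312, 0.872, 0, 0, 1, 0.312, 0.872, 0, 0, 1, 0.312, 0.872, 0, 0, 1, 0.312, 0.872, 0, 0, 1, 0, 0, 0, 0, 1, 0, 0, 0, 0, 1, 0, 0, 0, 0, 1]' > path.dat && python3 -m creep path.dat
python3 - <<'E'
from h import *
o=monitor.get_obs();im=eyes.read_camera('wrist');cv2.imwrite('pics/w3.png',im)
np.save('w3.npy',np.r_[o['eef_pos'],o['tool_rot']]);print(o['q'],o['contact_force'])
C=cam('wrist',o)
for p in([.4887,.2669,.138],[.4865,.268,.138],[.4887,.2669,.065]):print(proj(C,p))
E
```

```text
t: 5.65
eef_pos: [0.4859, 0.267, 0.231]
tool_rot: [-0.0, 0.147, 0.989, -0.001]
contact_force: [-0.5, -0.3, -1.5]
gripper_width: 0.997
grasp_force: 0.0
[ 0.01311184  0.38377222 -0.79025466  1.8058412   0.3072773   1.08013749
  0.3870775 ] [-0.53336013 -0.3434578  -1.48523755]
[276.33148848 211.1482502 ]
[276.90210822 207.9739041 ]
[276.63452863 184.43296043]
```

View pics/w3.png

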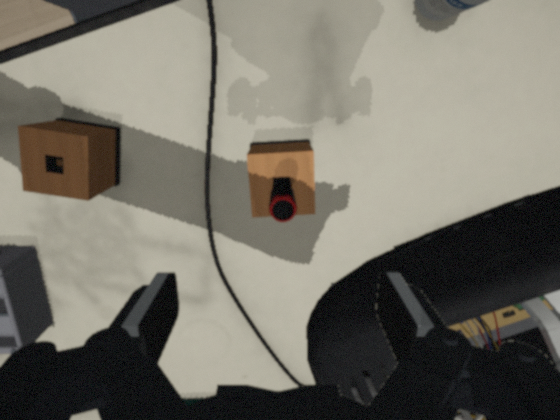

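The driver's red-rimmed top is at (283,208), with the bag's edge to the lower right. I'll refine the driver and stand pose and check bag clearance.

Run:
```python
from h import *
t=cam('top');s=cam('scene');w=np.load('w3.npy');C=cam('wrist',dict(eef_pos=w[:3],tool_rot=w[3:]))
def red(f,box):
    x0,y0,x1,y1=box;a=cv2.imread(f)[y0:y1,x0:x1].astype(int);m=(a[...,2]-np.maximum(a[...,0],a[...,1])>35)&(a[...,1]<60);ys,xs=np.nonzero(m);return (xs.min()+xs.max())/2+x0,(ys.min()+ys.max())/2+y0,len(xs)
u3=red('pics/w3.png',(262,190,305,228));ut=red('pics/top0.png',(125,208,150,230));us=red('pics/scene0.png',(155,255,182,280))
print(u3,ut,us)
p=tri([(C,u3[:2]),(t,ut[:2]),(s,us[:2])]);print('top of driver',p,tri([(C,u3[:2]),(s,us[:2])]),tri([(C,u3[:2]),(t,ut[:2])]))
print(atz(C,u3[:2],.138),atz(t,ut[:2],.138),atz(s,us[:2],.138))
print('stand top corners',[atz(C,u,.065).round(4).tolist() for u in((248,152),(314,151),(315,213),(251,217))])
for u in((390,255),(350,285),(320,320)):print(u,[atz(C,u,z).round(3).tolist() for z in(.1,.15,.2)])
for y in(.057,-.057,.035):print(y,[w[0]+.29*y,w[1]+.956*y])
```

```text
(np.float64(282.5), np.float64(208.0), 262) (np.float64(135.5), np.float64(219.5), 17) (np.float64(166.5), np.float64(267.0), 25)
top of driver (array([0.49094347, 0.27054813, 0.12703215]), np.float64(1.5694827885063205)) (array([0.49140704, 0.27074296, 0.12684983]), np.float64(0.44382569970446184)) (array([0.49113482, 0.27060205, 0.12641156]), np.float64(1.627574431798763))
[0.48768853 0.27184737 0.138     ] [0.48645839 0.26500129 0.138     ] [0.48151394 0.27248555 0.138     ]
stand top corners [[0.4526, 0.2512, 0.065], [0.4689, 0.3078, 0.065], [0.526, 0.2935, 0.065], [0.5122, 0.2343, 0.065]]
(390, 255) [[0.569, 0.346, 0.1], [0.54, 0.336, 0.15], [0.511, 0.327, 0.2]]
(350, 285) [[0.589, 0.306, 0.1], [0.556, 0.303, 0.15], [0.523, 0.301, 0.2]]
(320, 320) [[0.617, 0.27, 0.1], [0.579, 0.274, 0.15], [0.541, 0.278, 0.2]]
0.057 [np.float64(0.502453507824583), np.float64(0.321447733545935)]
-0.057 [np.float64(0.469393507824583), np.float64(0.212463733545935)]
0.035 [np.float64(0.496073507824583), np.float64(0.300415733545935)]
```

Scaled: 0.04 m is 0.8, 0.0035 m is 0.07.

```bash
echo '[0.02, 0.07, 0.4, 0, 0.5, 0, 0, 0.8, 0, 0.5, 0, 0, 0.6, 0, 0.5, 0, 0, 0.4, 0, 0.5, 0, 0, 0.3, 0, 0.5, 0, 0, 0.26, 0, 0.5, 0, 0, 0, 0, 0.5, 0, 0, 0, 0, 0.5]' > path.dat && python3 -m creep path.dat 80; echo '[0, 0, 0, 0, 0, 0, 0, 0, 0, 0, 0, 0, 0, 0, 0, 0, 0, 0, 0, 0, 0, 0, 0, 0, 0, 0, 0, 0, 0, 0, 0, 0, 0, 0, 0]' > path.dat && python3 -m creep path.dat
```

```text
t: 6.5
eef_pos: [0.4861, 0.272, 0.0938]
tool_rot: [0.0, 0.146, 0.989, 0.0]
contact_force: [0.5, -0.5, 0.7]
gripper_width: 0.499
grasp_force: 0.0
t: 7.2
eef_pos: [0.4861, 0.2715, 0.0942]
tool_rot: [0.001, 0.146, 0.989, -0.0]
contact_force: [-2.3, -2.5, 7.2]
gripper_width: 0.202
grasp_force: 77.9
```

Gripped. Since the driver sat home, its tip is about 88 mm below the TCP. Lifting.

Scaled: -0.025 m is -0.5, -0.02 m is -0.4.

```bash
echo '[0, 0, -0.2, 0, 0, 0, 0, -0.3, 0, 0, 0, 0, -0.4, 0, 0, 0, 0, -0.4, 0, 0, 0, 0, -0.5, 0, 0, 0, 0, -0.5, 0, 0, 0, 0, -0.3, 0, 0, 0, 0, 0, 0, 0, 0, 0, 0, 0, 0, 0, 0, 0, 0, 0]' > path.dat && python3 -m creep path.dat
python3 - <<'E'
from h import *
o=monitor.get_obs();im=eyes.read_camera('wrist');cv2.imwrite('pics/w4.png',im)
np.save('w4.npy',np.r_[o['eef_pos'],o['tool_rot']])
C=cam('wrist',o);T=o['eef_pos']
print('nominal tip px',proj(C,T+[0,0,-.088]),'shaft top',proj(C,T+[0,0,-.033]),'hole px',proj(C,[.486,.2715,.065]))
for n,p in(('top',T+[0,0,-.088]),('scene',T+[0,0,-.088])):
    cv2.imwrite(f'pics/{n}4.png',eyes.read_camera(n));print(n,proj(cam(n),p),proj(cam(n),T+[0,0,-.033]))
a=cv2.imread('pics/w4.png')
cv2.imwrite('pics/c4.png',cv2.resize(a[110:310,200:360],(640,800),interpolation=3)[:600] if 0 else cv2.resize(a[120:270,190:390],(800,600),interpolation=3))
E
```

```text
t: 8.2
eef_pos: [0.4851, 0.2713, 0.2221]
tool_rot: [-0.001, 0.146, 0.989, -0.001]
contact_force: [-0.3, -0.8, -0.7]
gripper_width: 0.204
grasp_force: 78.0
nominal tip px [275.27291117 210.13876529] shaft top [274.57903071 243.05062276] hole px [276.28119309 185.33576517]
top [133.04898064 220.30067326] [124.82623383 217.58681472]
scene [166.57781407 266.89334642] [161.68873279 247.59058762]
```

View pics/c4.png

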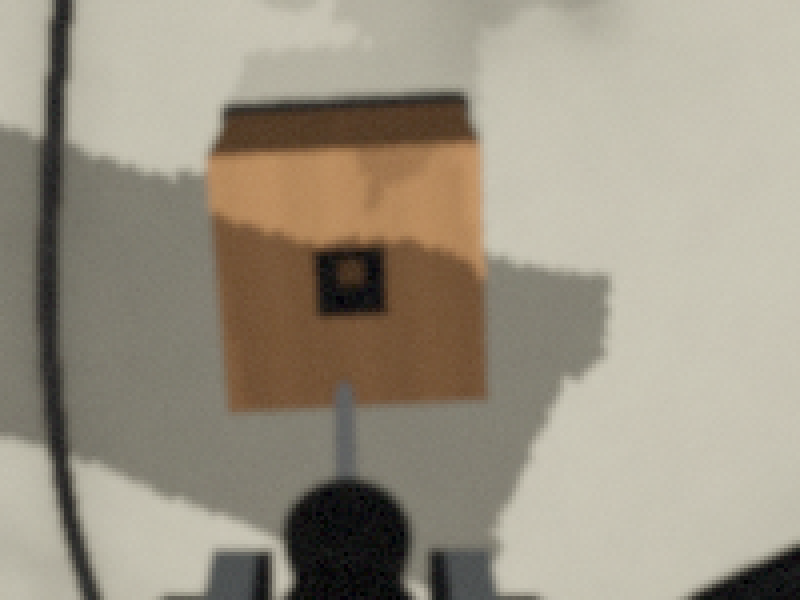

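The tip shows at about (276,216) and the hole at about (277.5,190). Both sit about 4 mm off the nominal tool axis, so they agree with each other. Moving over the well.

Scaled: -0.039 m is -0.78, -0.0148 m is -0.296.

```bash
echo '[-0.296, -0.78, 0, 0, 0, -0.296, -0.78, 0, 0, 0, -0.296, -0.78, 0, 0, 0, -0.296, -0.78, 0, 0, 0, -0.296, -0.78, 0, 0, 0, -0.296, -0.78, 0, 0, 0, -0.296, -0.78, 0, 0, 0, -0.296, -0.78, 0, 0, 0, -0.296, -0.78, 0, 0, 0, -0.296, -0.78, 0, 0, 0, 0, 0, 0.4, 0, 0, 0, 0, 0.4, 0, 0, 0, 0, 0.3, 0, 0, 0, 0, 0.16, 0, 0, 0, 0, 0, 0, 0, 0, 0, 0, 0, 0, 0, 0, 0, 0, 0, 0, 0, 0, 0, 0]' > path.dat && python3 -m creep path.dat
python3 - <<'E'
from h import *
o=monitor.get_obs();im=eyes.read_camera('wrist');cv2.imwrite('pics/w5.png',im)
print(o['eef_pos'],o['contact_force'])
C=cam('wrist',o);T=o['eef_pos']
print('nominal tip px',proj(C,T+[0,0,-.088]))
cv2.imwrite('pics/c5.png',cv2.resize(im[145:265,200:360],(800,600),interpolation=3))
E
```

```text
t: 10.15
eef_pos: [0.5152, -0.1442, 0.1611]
tool_rot: [0.001, 0.146, 0.989, -0.0]
contact_force: [0.3, -0.5, -0.3]
gripper_width: 0.209
grasp_force: 78.1
[ 0.5151633  -0.14418335  0.16108534] [ 0.27046888 -0.52915792 -0.29471032]
nominal tip px [275.09199411 209.79961401]
```

View pics/c5.png

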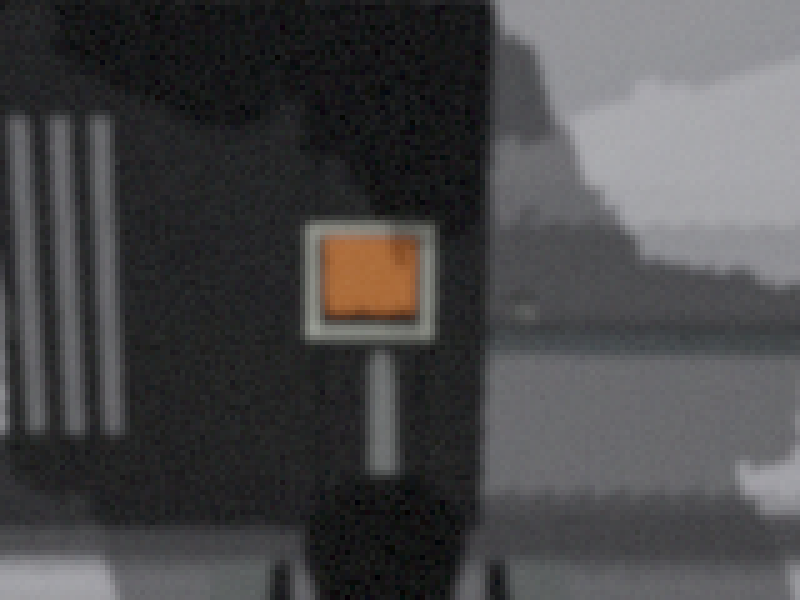

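In the crop the tip is at (276.4,214.6) in image pixels and the well centre at (274,201.2). I'll work out the shift with parallax included.

Run:
```python
from h import *
o=monitor.get_obs();C=cam('wrist',o);T=o['eef_pos'];Rm=R.from_quat(o['tool_rot'][[1,2,3,0]]).as_matrix()
tip=atz(C,(276.4,214.6),T[2]-.088)
for z in(.043,.0485,.054):
    d=Rm.T@(atz(C,(274,201.2),z)-tip);print(z,d.round(4))
print(tip-T)
```

```text
0.043 [ 0.0002 -0.002   0.03  ]
0.0485 [ 0.002  -0.0019  0.0245]
0.054 [ 0.0038 -0.0019  0.019 ]
[ 0.00370608 -0.00015271 -0.088     ]
```

Scaled: 0.008 m is 0.16, 0.006 m is 0.12.

```bash
echo '[0.04, -0.04, 0, 0, 0, 0, 0, 0.16, 0, 0, 0, 0, 0.12, 0, 0, 0, 0, 0.06, 0, 0, 0, 0, 0, 0, 0, 0, 0, 0, 0, 0, 0, 0, 0, 0, 0]' > path.dat && python3 -m creep path.dat
python3 - <<'E'
from h import *
o=monitor.get_obs();im=eyes.read_camera('wrist')
print(o['eef_pos'],o['contact_force'])
C=cam('wrist',o);T=o['eef_pos']
print('nominal tip px',proj(C,T+[0.0037,0,-.088]))
cv2.imwrite('pics/c6.png',cv2.resize(im[170:245,230:330],(800,600),interpolation=3))
E
```

```text
t: 10.9
eef_pos: [0.5123, -0.1455, 0.1434]
tool_rot: [0.0, 0.146, 0.989, 0.0]
contact_force: [0.6, -0.2, -0.3]
gripper_width: 0.209
grasp_force: 78.1
[ 0.51233282 -0.1454671   0.14342815] [ 0.60946906 -0.19008883 -0.30870528]
nominal tip px [276.58057537 214.65159884]
```

View pics/c6.png

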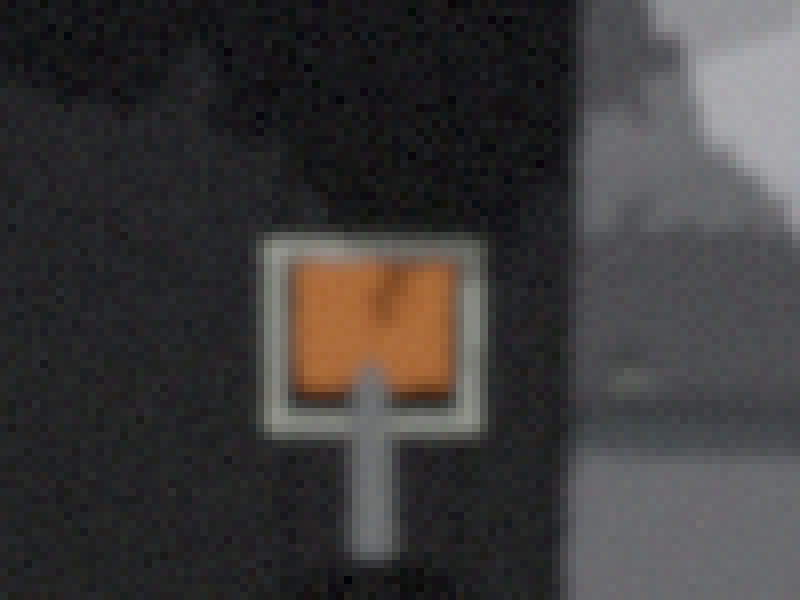

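The tip is over the orange button at crop (370,368), with the well centre at (373,335). Going down will centre it. Now feeling for the button.

Scaled: 0.002 m is 0.04.

```bash
for i in 1 ; do echo '[0, 0, 0.04, 0, 0, 0, 0, 0.04, 0, 0, 0, 0, 0, 0, 0, 0, 0, 0, 0, 0]' > path.dat && python3 -m creep path.dat|sed -n 2,4p; done; echo '[0, 0, 0.02, 0, 0, 0, 0, 0.02, 0, 0, 0, 0, 0, 0, 0, 0, 0, 0, 0, 0]' > path.dat && python3 -m creep path.dat|sed -n 2,4p
```

```text
eef_pos: [0.5121, -0.1455, 0.1392]
tool_rot: [-0.0, 0.146, 0.989, 0.0]
contact_force: [-0.3, 0.4, -0.0]
eef_pos: [0.5121, -0.1455, 0.1373]
tool_rot: [-0.0, 0.146, 0.989, 0.0]
contact_force: [0.2, 0.5, -0.7]
```

Scaled: 0.001 m is 0.02, 0.0005 m is 0.01.

```bash
echo '[0, 0, 0.02, 0, 0, 0, 0, 0.01, 0, 0, 0, 0, 0, 0, 0, 0, 0, 0, 0, 0]' > path.dat && python3 -m creep path.dat|sed -n 2,4p
```

```text
eef_pos: [0.5123, -0.1455, 0.136]
tool_rot: [0.0, 0.146, 0.989, -0.0]
contact_force: [-0.8, 0.4, 1.3]
```

Scaled: 0.001 m is 0.02.

```bash
echo '[0, 0, 0.02, 0, 0, 0, 0, 0, 0, 0, 0, 0, 0, 0, 0, 0, 0, 0, 0, 0]' > path.dat && python3 -m creep path.dat|sed -n 2,4p;  echo '[0, 0, 0.02, 0, 0, 0, 0, 0, 0, 0, 0, 0, 0, 0, 0, 0, 0, 0, 0, 0]' > path.dat && python3 -m creep path.dat|sed -n 2,4p
```

```text
eef_pos: [0.5123, -0.1455, 0.1349]
tool_rot: [0.0, 0.146, 0.989, -0.0]
contact_force: [0.4, 0.4, 3.1]
eef_pos: [0.5123, -0.1455, 0.1339]
tool_rot: [0.0, 0.146, 0.989, -0.0]
contact_force: [1.0, 0.1, 4.3]
```

Scaled: 0.001 m is 0.02.

```bash
echo '[0, 0, 0.02, 0, 0, 0, 0, 0.02, 0, 0, 0, 0, 0, 0, 0, 0, 0, 0, 0, 0, 0, 0, 0, 0, 0]' > path.dat && python3 -m creep path.dat|sed -n 2,4p;  echo '[0, 0, 0.02, 0, 0, 0, 0, 0, 0, 0, 0, 0, 0, 0, 0, 0, 0, 0, 0, 0]' > path.dat && python3 -m creep path.dat|sed -n 2,4p
```

```text
eef_pos: [0.5124, -0.1455, 0.132]
tool_rot: [0.0, 0.146, 0.989, -0.0]
contact_force: [0.2, 0.2, 5.8]
eef_pos: [0.5124, -0.1456, 0.1311]
tool_rot: [0.0, 0.146, 0.989, -0.0]
contact_force: [-1.3, 0.1, 6.3]
```

Scaled: 0.001 m is 0.02.

```bash
echo '[0, 0, 0.02, 0, 0, 0, 0, 0, 0, 0, 0, 0, 0, 0, 0, 0, 0, 0, 0, 0]' > path.dat && python3 -m creep path.dat|sed -n 2,4p
```

```text
eef_pos: [0.5125, -0.1455, 0.1302]
tool_rot: [0.0, 0.146, 0.989, -0.0]
contact_force: [-0.2, 0.1, 7.8]
```

Scaled: 0.0007 m is 0.014.

```bash
echo '[0, 0, 0.014, 0, 0, 0, 0, 0, 0, 0, 0, 0, 0, 0, 0, 0, 0, 0, 0, 0]' > path.dat && python3 -m creep path.dat|sed -n 2,4p; echo '[0, 0, 0.01, 0, 0, 0, 0, 0, 0, 0, 0, 0, 0, 0, 0, 0, 0, 0, 0, 0]' > path.dat && python3 -m creep path.dat|sed -n 2,4p
```

```text
eef_pos: [0.5125, -0.1456, 0.1296]
tool_rot: [0.0, 0.146, 0.989, -0.0]
contact_force: [-0.9, -1.2, 9.2]
eef_pos: [0.5127, -0.1456, 0.1294]
tool_rot: [0.001, 0.146, 0.989, -0.0]
contact_force: [-1.6, -0.3, 10.4]
```

The button is at its stop (10.4 N). Now push along tool +y.

Scaled: 0.002 m is 0.04.

```bash
echo '[0, 0.04, 0, 0, 0, 0, 0.04, 0, 0, 0, 0, 0.04, 0, 0, 0, 0, 0, 0, 0, 0, 0, 0, 0, 0, 0]' > path.dat && python3 -m creep path.dat|sed -n 2,4p; echo '[0, 0.02, 0, 0, 0, 0, 0.02, 0, 0, 0, 0, 0.02, 0, 0, 0, 0, 0, 0, 0, 0, 0, 0, 0, 0, 0]' > path.dat && python3 -m creep path.dat|sed -n 2,4p
```

```text
eef_pos: [0.5143, -0.1405, 0.1294]
tool_rot: [0.0, 0.146, 0.989, -0.001]
contact_force: [-1.4, -2.0, 10.7]
eef_pos: [0.515, -0.1378, 0.1294]
tool_rot: [0.0, 0.146, 0.989, -0.001]
contact_force: [-1.9, -1.3, 11.5]
```

Scaled: 0.002 m is 0.04, 0.001 m is 0.02.

```bash
echo '[0, 0.02, -0.006, 0, 0, 0, 0.04, 0, 0, 0, 0, 0.04, 0, 0, 0, 0, 0.04, 0, 0, 0, 0, 0.04, 0, 0, 0, 0, 0, 0, 0, 0]' > path.dat && python3 -m creep path.dat|sed -n 2,4p
python3 - <<'E'
from h import *
o=monitor.get_obs();im=eyes.read_camera('wrist')
cv2.imwrite('pics/w7.png',im)
cv2.imwrite('pics/c7.png',cv2.resize(im[155:275,200:360],(640,480),interpolation=3))
E
```

```text
eef_pos: [0.5177, -0.129, 0.1296]
tool_rot: [0.0, 0.146, 0.989, -0.001]
contact_force: [-0.9, -1.7, 9.4]
```

View pics/c7.png

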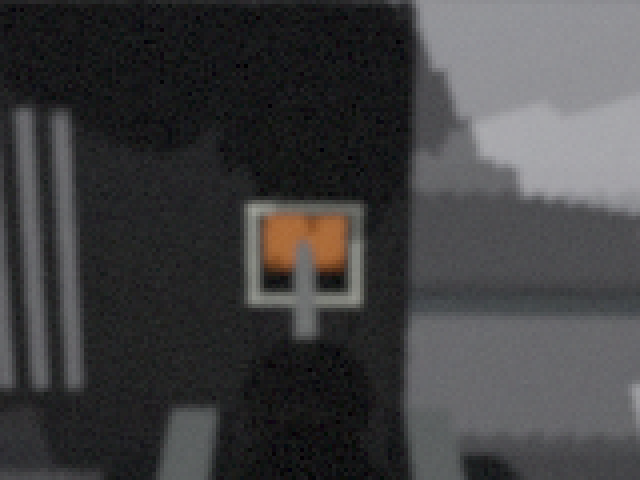

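The cover is following the tip, which is still mid-well with the button down (about 17 mm open). Continue.

Scaled: 0.0025 m is 0.05.

```bash
echo '[0, 0.05, 0, 0, 0, 0, 0.05, 0, 0, 0, 0, 0.05, 0, 0, 0, 0, 0.05, 0, 0, 0, 0, 0.05, 0, 0, 0, 0, 0.05, 0, 0, 0, 0, 0, 0, 0, 0]' > path.dat && python3 -m creep path.dat|sed -n 2,4p
```

```text
eef_pos: [0.5221, -0.1145, 0.1295]
tool_rot: [0.0, 0.146, 0.989, -0.001]
contact_force: [-1.7, -1.4, 8.8]
```

Scaled: 0.0025 m is 0.05, 0.002 m is 0.04.

```bash
echo '[0, 0.05, 0, 0, 0, 0, 0.05, 0, 0, 0, 0, 0.05, 0, 0, 0, 0, 0.05, 0, 0, 0, 0, 0.04, 0, 0, 0, 0, 0.04, 0, 0, 0, 0, 0, 0, 0, 0]' > path.dat && python3 -m creep path.dat|sed -n 2,4p
```

```text
eef_pos: [0.5262, -0.1012, 0.1296]
tool_rot: [0.001, 0.146, 0.989, -0.001]
contact_force: [-0.7, -2.1, 9.4]
```

Scaled: 0.0015 m is 0.03, 0.001 m is 0.02.

```bash
echo '[0, 0.03, 0, 0, 0, 0, 0.03, 0, 0, 0, 0, 0.03, 0, 0, 0, 0, 0.02, 0, 0, 0, 0, 0, 0, 0, 0]' > path.dat && python3 -m creep path.dat|sed -n 2,4p;echo '[0, 0.02, 0, 0, 0, 0, 0.02, 0, 0, 0, 0, 0, 0, 0, 0]' > path.dat && python3 -m creep path.dat|sed -n 2,4p
```

```text
eef_pos: [0.5275, -0.0968, 0.1295]
tool_rot: [0.0, 0.146, 0.989, -0.001]
contact_force: [-2.9, -3.3, 10.9]
eef_pos: [0.5277, -0.0961, 0.1295]
tool_rot: [0.0, 0.147, 0.989, -0.002]
contact_force: [-1.9, -6.4, 10.2]
```

Scaled: 0.001 m is 0.02.

```bash
echo '[0, 0.02, 0, 0, 0, 0, 0.02, 0, 0, 0, 0, 0, 0, 0, 0]' > path.dat && python3 -m creep path.dat|sed -n 2,4p
```

```text
eef_pos: [0.5285, -0.0937, 0.1295]
tool_rot: [0.0, 0.147, 0.989, -0.002]
contact_force: [-1.4, -4.5, 10.7]
```

Units first: shifts go in shares of 50 mm and turns go in shares of 2 rad. So 0.001 m is 0.02.

```bash
echo '[0, 0.02, 0, 0, 0, 0, 0.02, 0, 0, 0, 0, 0, 0, 0, 0]' > path.dat && python3 -m creep path.dat|sed -n 2,4p; echo '[0, 0.02, 0, 0, 0, 0, 0, 0, 0, 0, 0, 0, 0, 0, 0]' > path.dat && python3 -m creep path.dat|sed -n 2,4p
```

```text
eef_pos: [0.5288, -0.0927, 0.1294]
tool_rot: [0.0, 0.147, 0.989, -0.002]
contact_force: [-2.7, -6.4, 10.3]
eef_pos: [0.5294, -0.0906, 0.1295]
tool_rot: [0.0, 0.147, 0.989, -0.001]
contact_force: [-0.8, -4.6, 9.7]
```

Run:
```python
from h import *
o=monitor.get_obs();im=eyes.read_camera('wrist');cv2.imwrite('pics/w8.png',im)
a=cv2.resize(im[155:275,200:360],(400,300),interpolation=3);t=eyes.read_camera('top');b=cv2.resize(t[170:254,270:382],(400,300),interpolation=3)
cv2.imwrite('pics/c8.png',np.hstack([a,b]));print(o['contact_force'],o['eef_pos'])
```

```text
[-0.81812646 -4.59768383  9.70559356] [ 0.52944608 -0.09058398  0.12947516]
```

View pics/c8.png

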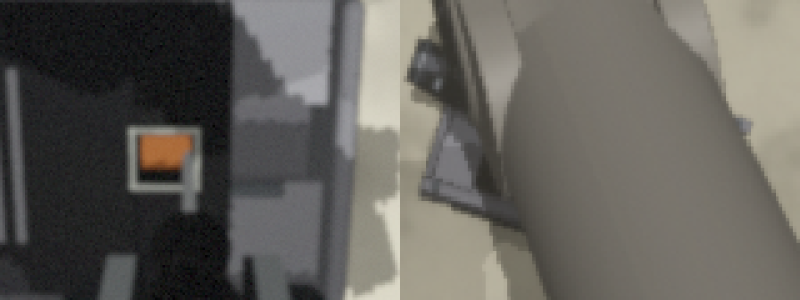

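The tip is now at the well's +y wall, with the cover seemingly at its stop. One last gentle push to confirm.

Scaled: 0.001 m is 0.02.

```bash
echo '[0, 0.02, 0, 0, 0, 0, 0, 0, 0, 0, 0, 0, 0, 0, 0]' > path.dat && python3 -m creep path.dat|sed -n 2,4p; echo '[0, 0.02, 0, 0, 0, 0, 0, 0, 0, 0, 0, 0, 0, 0, 0]' > path.dat && python3 -m creep path.dat|sed -n 2,4p
```

```text
eef_pos: [0.5295, -0.0904, 0.1295]
tool_rot: [0.0, 0.147, 0.989, -0.002]
contact_force: [-2.3, -5.9, 9.6]
eef_pos: [0.5296, -0.09, 0.1294]
tool_rot: [-0.0, 0.147, 0.989, -0.002]
contact_force: [-1.5, -7.6, 10.7]
```

End stop confirmed: 58 mm travel, lateral force rising without motion. I'll relieve the side load slightly and lift straight up.

Scaled: -0.03 m is -0.6, -0.022 m is -0.44.

```bash
echo '[0, -0.02, -0.02, 0, 0, 0, -0.02, -0.04, 0, 0, 0, 0, -0.06, 0, 0, 0, 0, -0.08, 0, 0, 0, 0, -0.2, 0, 0, 0, 0, -0.4, 0, 0, 0, 0, -0.6, 0, 0, 0, 0, -0.44, 0, 0, 0, 0, 0, 0, 0, 0, 0, 0, 0, 0, 0, 0, 0, 0, 0]' > path.dat && python3 -m creep path.dat
python3 - <<'E'
from h import *
o=monitor.get_obs();im=eyes.read_camera('wrist');cv2.imwrite('pics/w9.png',im)
C=cam('wrist',o);T=o['eef_pos'];d=np.array([.4851,.2713])-T[:2];yaw=2*np.arctan2(o['tool_rot'][2],o['tool_rot'][1]);c,s=np.cos(yaw),np.sin(yaw)
print(np.degrees(yaw),T,'tool d',c*d[0]+s*d[1],s*d[0]-c*d[1])
m=cv2.matchTemplate(im,cv2.imread('pics/w4.png')[195:235,262:290],cv2.TM_CCOEFF_NORMED)
a=cv2.imread('pics/w4.png')[165:255,217:337];b=im[165:255,217:337]
np.save('j.npy',b)
E
```

```text
t: 21.6
eef_pos: [0.5285, -0.088, 0.2199]
tool_rot: [-0.001, 0.146, 0.989, 0.0]
contact_force: [-0.9, -0.3, -0.6]
gripper_width: 0.206
grasp_force: 78.1
163.23033808967324 [ 0.52850753 -0.08803653  0.21988652] tool d 0.14523903170667635 0.3315306593628854
```

```bash
echo '[0.362, 0.828, 0, 0, 0, 0.362, 0.828, 0, 0, 0, 0.362, 0.828, 0, 0, 0, 0.362, 0.828, 0, 0, 0, 0.362, 0.828, 0, 0, 0, 0.362, 0.828, 0, 0, 0, 0.362, 0.828, 0, 0, 0, 0.362, 0.828, -0.04, 0, 0, 0, 0, 0, 0, 0, 0, 0, 0, 0, 0, 0, 0, 0, 0, 0, 0, 0, 0, 0, 0]' > path.dat && python3 -m creep path.dat
python3 - <<'E'
from h import *
o=monitor.get_obs();im=eyes.read_camera('wrist');cv2.imwrite('pics/w10.png',im)
ref=cv2.imread('pics/w4.png')
def match(name,x0,y0,x1,y1):
    tp=cv2.resize(ref[y0:y1,x0:x1],None,fx=4,fy=4,interpolation=3);big=cv2.resize(im[y0-25:y1+25,x0-25:x1+25],None,fx=4,fy=4,interpolation=3)
    r=cv2.matchTemplate(big,tp,cv2.TM_CCOEFF_NORMED);_,v,_,l=cv2.minMaxLoc(r);print(name,v,(l[0]/4-25,l[1]/4-25))
match('hole',266,180,290,202);match('stand',236,140,318,205);match('tip+handle',262,214,290,250)
T=o['eef_pos'];print(T)
C=cam('wrist',o);print(C[0])
# cover check from the picture taken above the well
w=cv2.imread('pics/w9.png').astype(int);m=((w[...,2]>110)&(w[...,2]-w[...,0]>55)).astype(np.uint8)
n,_,st,ce=cv2.connectedComponentsWithStats(m)
for i in range(1,n):
    if 40<st[i,4]<500: print('orange w9',st[i],ce[i])
o9=dict(eef_pos=np.array([.52850753,-.08803653,.21988652]),tool_rot=o['tool_rot'])
for i in range(1,n):
    if 40<st[i,4]<500: print(atz(cam('wrist',o9),ce[i],.047)-[.5162,-.1456,0])
E
```

```text
t: 22.85
eef_pos: [0.4869, 0.2685, 0.2223]
tool_rot: [-0.0, 0.147, 0.989, -0.001]
contact_force: [-0.3, -0.3, -0.0]
gripper_width: 0.206
grasp_force: 78.3
hole 0.9444178342819214 (3.0, -2.0)
stand 0.977115273475647 (2.0, -3.0)
tip+handle 0.9770658016204834 (0.0, 0.0)
[0.48688608 0.26846473 0.22232078]
347.93641665437855
orange w9 [133 143  16  33 376] [139.63297872 159.02925532]
orange w9 [159 158  11   6  46] [164.02173913 160.41304348]
orange w9 [259 179  15  13 190] [265.95263158 184.84210526]
orange w9 [376 408  12   8  65] [381.07692308 411.46153846]
[-0.04292406 -0.05650281  0.047     ]
[-0.03520975 -0.03554723  0.047     ]
[0.01425506 0.0472039  0.047     ]
[0.32261742 0.09461344 0.047     ]
```

The cover's orange button has moved 49 mm, so it is open to the stop. The driver hasn't slipped in the grip, and the stand is off by 2.5 px in each axis. Correct that and insert.

Scaled: 0.02 m is 0.4, 0.0023 m is 0.046.

```bash
echo '[0.046, 0.044, 0, 0, 0, 0, 0, 0.4, 0, 0, 0, 0, 0.4, 0, 0, 0, 0, 0.3, 0, 0, 0, 0, 0.1, 0, 0, 0, 0, 0.08, 0, 0, 0, 0, 0.08, 0, 0, 0, 0, 0.08, 0, 0, 0, 0, 0.08, 0, 0, 0, 0, 0, 0, 0, 0, 0, 0, 0, 0]' > path.dat && python3 -m creep path.dat
```

```text
t: 24.0
eef_pos: [0.4849, 0.2732, 0.147]
tool_rot: [0.0, 0.146, 0.989, 0.0]
contact_force: [0.5, 0.2, -0.9]
gripper_width: 0.199
grasp_force: 78.3
```

Scaled: 0.002 m is 0.04.

```bash
echo '[0, 0, 0, 0, 0, 0, 0, 0, 0, 0, 0, 0, 0.04, 0, 0, 0, 0, 0.04, 0, 0, 0, 0, 0, 0, 0]' > path.dat && python3 -m creep path.dat|sed -n 2,4p; echo '[0, 0, 0.04, 0, 0, 0, 0, 0.04, 0, 0, 0, 0, 0, 0, 0]' > path.dat && python3 -m creep path.dat|sed -n 2,4p
```

```text
eef_pos: [0.4849, 0.273, 0.1426]
tool_rot: [-0.0, 0.146, 0.989, -0.0]
contact_force: [0.0, -0.7, -0.7]
eef_pos: [0.4849, 0.273, 0.1386]
tool_rot: [-0.0, 0.146, 0.989, -0.0]
contact_force: [1.9, -0.3, -1.0]
```

Scaled: 0.003 m is 0.06, -0.0007 m is -0.014.

```bash
echo '[-0.014, -0.02, 0, 0, 0, 0, 0, 0.06, 0, 0, 0, 0, 0.06, 0, 0, 0, 0, 0, 0, 0]' > path.dat && python3 -m creep path.dat|sed -n 2,4p; echo '[0, 0, 0.08, 0, 0, 0, 0, 0.08, 0, 0, 0, 0, 0.08, 0, 0, 0, 0, 0, 0, 0]' > path.dat && python3 -m creep path.dat|sed -n 2,4p
```

```text
eef_pos: [0.4849, 0.2717, 0.1323]
tool_rot: [-0.0, 0.146, 0.989, -0.0]
contact_force: [0.7, -0.0, 0.0]
eef_pos: [0.485, 0.2717, 0.1202]
tool_rot: [-0.0, 0.146, 0.989, -0.0]
contact_force: [-0.4, -0.7, -1.4]
```

Free in the hole. Down to nearly home.

Scaled: 0.005 m is 0.1, 0.004 m is 0.08.

```bash
echo '[0, 0, 0.1, 0, 0, 0, 0, 0.1, 0, 0, 0, 0, 0.1, 0, 0, 0, 0, 0.08, 0, 0, 0, 0, 0.06, 0, 0, 0, 0, 0, 0, 0]' > path.dat && python3 -m creep path.dat|sed -n 2,4p; echo '[0, 0, 0.02, 0, 0, 0, 0, 0.02, 0, 0, 0, 0, 0.02, 0, 0, 0, 0, 0, 0, 0]' > path.dat && python3 -m creep path.dat|sed -n 2,4p
```

```text
eef_pos: [0.4851, 0.2718, 0.0984]
tool_rot: [-0.0, 0.146, 0.989, -0.0]
contact_force: [-0.3, 0.7, -1.4]
eef_pos: [0.4852, 0.2719, 0.0958]
tool_rot: [-0.0, 0.146, 0.989, -0.0]
contact_force: [0.4, -0.0, -0.9]
```

Scaled: 0.001 m is 0.02, 0.0007 m is 0.014.

```bash
echo '[0, 0, 0.02, 0, 0, 0, 0, 0.014, 0, 0, 0, 0, 0, 0, 0, 0, 0, 0, 0, 0]' > path.dat && python3 -m creep path.dat|sed -n 2,4p
```

```text
eef_pos: [0.4858, 0.2715, 0.0944]
tool_rot: [0.0, 0.146, 0.989, -0.0]
contact_force: [1.3, -2.7, 2.5]
```

Seated on the flare. Release and retreat straight up.

Scaled: -0.04 m is -0.8, -0.037 m is -0.74.

```bash
echo '[0, 0, 0, 0, 0.3, 0, 0, 0, 0, 0.4, 0, 0, 0, 0, 0.5, 0, 0, 0, 0, 0.5, 0, 0, 0, 0, 0.5, 0, 0, 0, 0, 0.5, 0, 0, -0.2, 0, 0.5, 0, 0, -0.4, 0, 0.5, 0, 0, -0.6, 0, 0.5, 0, 0, -0.8, 0, 0.5, 0, 0, -0.74, 0, 0.5, 0, 0, 0, 0, 0.5, 0, 0, 0, 0, 0.5, 0, 0, 0, 0, 0.5]' > path.dat && python3 -m creep path.dat
python3 - <<'E'
from h import *
o=monitor.get_obs();im=eyes.read_camera('wrist');cv2.imwrite('pics/w11.png',im);ref=cv2.imread('pics/w3.png')
def match(name,x0,y0,x1,y1):
    r=cv2.matchTemplate(im[y0-20:y1+20,x0-20:x1+20],ref[y0:y1,x0:x1],cv2.TM_CCOEFF_NORMED);_,v,_,l=cv2.minMaxLoc(r);print(name,v,l[0]-20,l[1]-20)
match('driver top',266,192,300,224);match('stand',242,138,322,220)
C0=np.load('w3.npy');Cn=cam('wrist',o);Cr=cam('wrist',dict(eef_pos=C0[:3],tool_rot=C0[3:]))
print('expected top',proj(Cn,[.486,.271,.138])-proj(Cr,[.486,.271,.138]),'stand',proj(Cn,[.486,.271,.065])-proj(Cr,[.486,.271,.065]))
t=eyes.read_camera('top');s=eyes.read_camera('scene')
for n,a,bx in(('top',t,(312,190,360,225)),('top cell',t,None)):
    if bx:
        x0,y0,x1,y1=bx;b=a[y0:y1,x0:x1].astype(int);ys,xs=np.nonzero(b[...,2]-b[...,0]>60);print('orange top',len(xs),xs.mean()+x0 if len(xs) else 0,ys.mean()+y0 if len(xs) else 0)
r0=cv2.imread('pics/top0.png')
for n,(x0,y0,x1,y1) in dict(cell=(390,168,416,192),tape=(396,246,428,278),stand=(122,202,170,244),orange=(314,205,332,223)).items():
    b=t[y0-25:y1+25,x0-25:x1+25];m=cv2.matchTemplate(b,r0[y0:y1,x0:x1],cv2.TM_CCOEFF_NORMED);_,v,_,l=cv2.minMaxLoc(m);print(n,v,l[0]-25,l[1]-25)
E
```

```text
t: 28.4
eef_pos: [0.4848, 0.2714, 0.2306]
tool_rot: [-0.0, 0.146, 0.989, -0.001]
contact_force: [-0.0, -0.2, -0.6]
gripper_width: 0.501
grasp_force: 0.0
driver top 0.9873504042625427 -4 3
stand 0.981138288974762 -4 2
expected top [-5.46642347  3.45547825] stand [-4.28511754  2.8038194 ]
orange top 3 345.0 212.33333333333334
cell 0.9998276233673096 0 0
tape 0.9998338222503662 0 0
stand 0.6605150699615479 0 -1
orange 0.9247580170631409 -20 -6
```

The driver stands home in its stand. The cover shows about 49 mm of travel from two cameras (its limit is 50 mm), and the cell and tape have not moved. Handing in.

```bash
python3 -c "
from station import bot;print(bot.hand_in())"
```

```text
the job is handed in; nothing more can be done
None
```

The job is handed in at 28.4 s: the button was held down, the cover was pushed to its end stop (about 49 mm by two cameras), the driver is back home in its stand, and the cell and tape are unmoved; however, I viewed 11 pictures, one over the limit of 10.

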